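# Hand out the valve ball in the parts dish

### The arm

A 7-joint arm with a two-finger parallel gripper is mounted at the origin on the work surface. World frame = base frame: x ahead of the robot, y to its left, z up, the work surface at z = 0. Lengths are in m, angles in rad, forces in N, time in s.
With the tool pointing down it reaches from about 0.425 to 0.875 m from the base axis. Payload 4.7 kg.
Tool frame: the origin (TCP) lies at the very end of the fingers, on their centre line; the grasp point (between the pads) lies 19 mm behind it; x points along the fingers, z is the direction in which the jaws open and shut, and the axes are right-handed (so a half turn about x gives the same grasp; the last joint's range is limited). The gripper opens to 87 mm and grips with 3 to 60 N. Pads are 19 mm wide; open, the fingers measure 117 mm over their backs; the gripper's body (75 mm by 190 mm) begins 51 mm behind the grasp point.
Start: joints at [-1.331, 0.321, -0.07, 1.45, 0.023, 1.371, -0.057], TCP at [0.146, 0.634, 0.223] pointing down, gripper open.
Joint ranges: [-2.86, 2.86], [-0.3, 2.09], [-1.38, 1.24], [0.06, 2.45], [-1.56, 4.7], [0.09, 2.05], [-2.69, 2.69]. Speed limits (rad/s): [2.57, 2.57, 3.14, 3.14, 3.14, 3.14, 3.14].

### API

Orientations are given as a rotation vector (axis times angle).
In Python, from bench import telemetry, viewer, workorder gives the robot as it stands.
- The arm moves only by the shell command python3 -m creep 'ROWS' [FORCE]. ROWS is JSON, a list of rows, each an object of numbers: "fingers": the opening, from 0 (shut) to 1 (fully open); "x", "y", "z": the shift along the tool's x, y, z in units of 40 mm (1.0 is 40 mm); "twist": the turn about the tool's x in units of 5 degrees (1.0 is 5 degrees). In form: [{"fingers": .., "x": .., "y": .., "z": .., "twist": ..}, ...]. A call has 1 to 20 rows; each row is the pose to reach, as a shift and turn from the pose commanded when the call began, along the tool's axes at that moment; what a row does not reach only later rows make up. A row lasts 1/12 s, in which the tool goes at most 41.7 mm and 7.16 degrees, less where a joint would pass 70% of its speed; a pose out of reach is approached as far as the arm can. A call with a gripper value outside its range is refused whole. The fingers move at their own pace and stop on an object; FORCE is the grip in N (left out, the last holds). Time passes only in rows, so rows that repeat a pose let the fingers close. It gives the time, the measured TCP pose, the force and the opening at its end, in the units of the state.
- telemetry.get_state(): the state, without advancing time (a new reading comes with each control period).
- viewer.get_image(name): name is "side" or "top" or "wrist"; returns a dict with "pixels" (400x640x3 uint8, red, green, blue), "z_map" (400x640 float32, m along the optical axis (not along the pixel's ray), 0 where there is no reading), "K" (3x3 intrinsics, pixels), "dist_coeffs" ([k1, k2, p1, p2, k3] as OpenCV has them; the pictures are not rectified), "xyz" and "attitude" of the camera in the world. Camera axes: x right, y up, looking along -z (the intrinsics and any distortion apply to the point x, -y, -z); pixel columns grow to the right and rows downward; lengths in m; the calibration is good to about 2 mm. A picture is of the moment at which its call begins.
- workorder.close_job(): hands the job in, once; it reports no verdict.
The state is a dict: "time": time; "joint_positions": joint angles; "qd": joint speeds; "joint_torque": joint torques, N m; "position": TCP position; "tool_rot": TCP orientation; "ft_force": force on the tool from outside, world axes, zero at the start; "torque": the same for the moment, N m; "grip_width": opening from 0.0 (shut) to 1.0 (fully open).
Only numpy, scipy, OpenCV 4.12 (cv2) and the standard library are available. Lean on these libraries where they do the work, as an engineer would, in place of code of your own. Each camera call takes 0.05 s, during which the arm holds its last target.

### The job

A fitter is waiting outside the van, beyond the end rail of the bench, for the loose valve ball: lift the parts dish with the ball in it by its black handle, swing it about a quarter turn so that the bowl points straight out through the gap in the end rail, and reach the whole bowl out past the rail at the middle of the gap, about 12 cm above the bench top. Keep the dish level and the ball on the dark pad all the way, without touching the ball or disturbing the other things on the bench. Finish still holding the dish out there, level and still, the ball at rest in the centre; do not set it down or let go.

Things in the scene. Friction and masses are not known exactly. Their poses are not given: they have to be found in the camera images.
- dish_handle (a point): Middle of the dish's grip: a black bar 85 mm long, 16 mm wide, 18 mm tall, its centre 30 mm above the dish's underside. Axes: x along the grip towards the bowl, z up. The grip reaches 47 mm behind this point (-x) and 38 mm ahead; the bowl's centre is 108 mm ahead (+x). The dish weighs 0.18 to 0.27 kg, mostly in the bowl: grip firmly (50 N or more) or the bowl sags.
- dish_bowl (a point): Centre of the steel bowl's inner floor, 5 mm above the dish's flat underside; axes as dish_handle's (z vertical when level). At the start the dish stands on the bench, x within 0.4 rad of world x. Rim radius 61 mm, 22 mm above the underside. Inside: a spherical hollow of 190 mm radius with a dark rubber pad of 28 mm radius in its middle. Tilt or sideways acceleration makes the ball roll.
- ball_center (a point): Centre of the loose polished steel ball, 24 mm in diameter, lying in the bowl; 17 mm above the dish's underside when it rests at the centre. It rolls easily, with little resistance.
- end_rail: Fixed low rail at the left (+y) end of the bench: two aluminium sections along x, each about 260 mm long, with blue-capped grey posts, 47 mm tall, 18 mm thick, and a clear gap of 200 mm between them. Origin: on the bench top, in the middle of the gap, on the rail's mid-plane. x runs along the rail (world x), y straight out of the van over the bench's end (world +y).
- valve_mid (a point): Middle of a loose brass valve housing, an upright cup 48 mm in diameter and 58 mm tall with two side ports, 86 mm over them. Bystander.
- carton_mid (a point): Middle of a loose closed cardboard carton, 110 x 80 x 55 mm tall. Bystander.
- level_mid (a point): Middle of a loose red spirit level standing on its edge, 230 mm long, 24 mm wide, 50 mm tall. Bystander.
- screwdriver_grip (a point): Handle of a loose screwdriver with an orange handle, 190 mm long, lying on the bench along x. Bystander.

How it is judged:
By the outcome, as a careful person would: the job done as asked, in the order asked, and still so for the second after the job is handed in, while the arm keeps its last pose, push and grip.
It also fails if it takes over 51 s, if anything falls off the work surface, if the arm or the gripper's body presses on something with over 40 N, if the wrist force passes 120 N, or if a joint passes its speed limit or range.

## Working session

There is one attempt and no reset: what is moved stays moved. The work goes in short steps, Python scripts to look and compute and a shell command to move; the robot and the scene stay as the last step left them, time stands still between calls to the robot, and variables do not carry over. Pictures are saved under pics/ and viewed, and the job is handed in when it is done.

```bash
ls; mkdir -p pics
cat > h.py <<'E'
import numpy as np, cv2
from scipy.spatial.transform import Rotation as R
from bench import telemetry, viewer, workorder
def att(a):
    a=np.array(a,float)
    return a if a.shape==(3,3) else R.from_rotvec(a).as_matrix()
def snap(n,f):
    d=viewer.get_image(n); cv2.imwrite(f,cv2.cvtColor(d['pixels'],cv2.COLOR_RGB2BGR))
    np.savez(f[:-4]+'.npz',**{k:np.array(v) for k,v in d.items()}); return d
def ray(d,u,v):
    p=cv2.undistortPoints(np.array([[[u,v]]],float),np.array(d['K']),np.array(d['dist_coeffs']))[0,0]
    return att(d['attitude'])@np.array([p[0],-p[1],-1.]),np.array(d['xyz'])
def atz(d,u,v,z):
    r,o=ray(d,u,v); return o+r*(z-o[2])/r[2]
def dep(d,u,v):
    r,o=ray(d,u,v); return o+r*float(d['z_map'][int(round(v)),int(round(u))])
def load(f): 
    z=np.load(f); return {k:z[k] for k in z.files}
E
python3 - <<'E'
from h import *
for n in ['side','top','wrist']:
    d=snap(n,f'pics/{n}0.png'); print(n,d['K'],d['dist_coeffs'],d['xyz'],d['attitude'])
print(telemetry.get_state())
E
```

```text
pics
side [[396.49847329   0.         321.80169425]
 [  0.         396.49847329 195.4888382 ]
 [  0.           0.           1.        ]] [0.0108822 0.        0.        0.        0.       ] [0.07598066 0.56569334 0.481073  ] [ 0.45328155 -1.30530826 -2.1303468 ]
top [[386.65403847   0.         320.45661914]
 [  0.         386.65403847 205.54585743]
 [  0.           0.           1.        ]] [-0.08584996  0.          0.          0.          0.        ] [ 0.43126402 -0.03841291  0.95692691] [ 0.13702192 -0.11778964 -1.59336339]
wrist [[276.15572656   0.         314.15240342]
 [  0.         276.15572656 201.25892435]
 [  0.           0.           1.        ]] [-0.04953483  0.          0.          0.          0.        ] [0.08176011 0.64694817 0.38486349] [-0.20617231 -0.16178754  1.3377111 ]
{'time': 0.15, 'joint_positions': array([-1.3309026 ,  0.32165627, -0.07011518,  1.45136427,  0.02259131,
        1.3707836 , -0.05687011]), 'qd': array([-0.00076791, -0.0007916 ,  0.00119815, -0.0024081 , -0.00077094,
        0.00108064, -0.00023568]), 'joint_torque': array([-7.70051611e-05, -4.91798043e+01, -4.04511122e-01, -3.12875104e+01,
       -6.38771988e-02,  4.05333086e-02,  1.03789196e-04]), 'position': array([0.14545552, 0.63310628, 0.221726  ]), 'tool_rot': array([-1.04227777,  1.3086492 ,  1.04071002]), 'ft_force': array([-0.46904471, -0.55371372,  0.63592265]), 'torque': array([-0.02878286,  0.02182403,  0.023738  ]), 'grip_width': 0.9996076604146852}
```

View pics/side0.png

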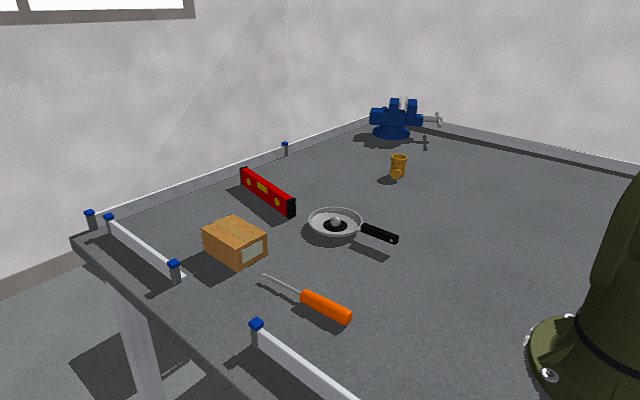

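View pics/top0.png

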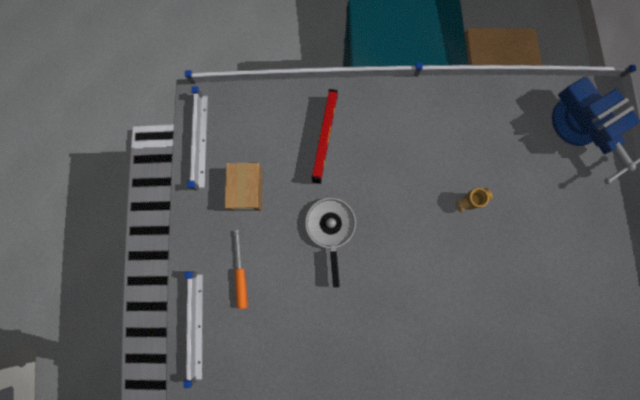

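View pics/wrist0.png

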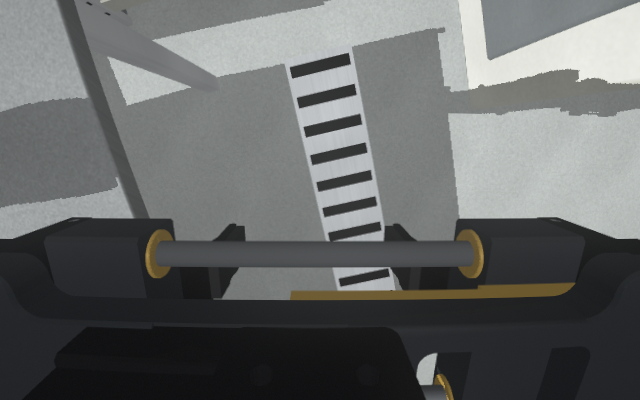

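Run:
```python
from h import *
d=load('pics/top0.npz'); s=load('pics/side0.npz')
def up(n,x0,y0,x1,y1,k,f):
    im=cv2.imread(n)[y0:y1,x0:x1]; cv2.imwrite(f,cv2.resize(im,None,fx=k,fy=k,interpolation=cv2.INTER_CUBIC))
up('pics/top0.png',180,160,380,310,4,'pics/top0c.png')
up('pics/side0.png',220,180,420,330,4,'pics/side0c.png')
for nm,u,v,z in [('post up gap',191,184,.047),('post low gap',188,275,.047),('post up end',195,90,.047),('post low end',187,384,.047),('rim',331,223,.022),('hA',333,250,.039),('hB',337,285,.039),('valve',478,199,.058),('carton a',226,164,.055),('carton b',260,209,.055),('lev a',333,91,.05),('lev b',317,181,.05),('sd tip',237,231,.01),('sd end',242,306,.03),('benchedge',168,250,0)]:
    print(nm,atz(d,u,v,z).round(4),dep(d,u,v).round(4))
for nm,u,v in [('rim',335,224),('h',380,233),('post',256,323),('post',173,264)]: print(nm,dep(s,u,v).round(4))
```

```text
post up gap [0.6418 0.2857 0.047 ] [0.6421 0.2861 0.0459]
post low gap [0.4225 0.2873 0.047 ] [0.4225 0.2869 0.0482]
post up end [0.889  0.2851 0.047 ] [0.8888 0.285  0.0473]
post low end [0.1737 0.2872 0.047 ] [0.1741 0.2868 0.0481]
rim [ 0.5402 -0.0535  0.022 ] [ 0.5394 -0.0534  0.0287]
hA [ 0.4739 -0.056   0.039 ] [ 0.4746 -0.0563  0.024 ]
hB [ 0.3921 -0.063   0.039 ] [ 0.3921 -0.063   0.0384]
valve [ 0.5835 -0.4051  0.058 ] [ 0.5913 -0.4239  0.0118]
carton a [0.6871 0.1976 0.055 ] [0.7016 0.2111 0.0036]
carton b [0.5742 0.1142 0.055 ] [0.5806 0.1211 0.0144]
lev a [ 0.8704 -0.0681  0.05  ] [ 0.8697 -0.0681  0.0515]
lev b [ 0.6393 -0.0224  0.05  ] [ 0.6438 -0.0221  0.0305]
sd tip [0.5278 0.1792 0.01  ] [0.5271 0.1777 0.0164]
sd end [0.3477 0.1621 0.03  ] [0.3473 0.163  0.0255]
benchedge [0.4849 0.3571 0.    ] [0.4848 0.3565 0.0015]
rim [ 0.5346 -0.0398  0.0168]
h [ 0.4228 -0.0472  0.0373]
post [0.4195 0.2937 0.0474]
post [0.6358 0.2952 0.0464]
```

View pics/top0c.png

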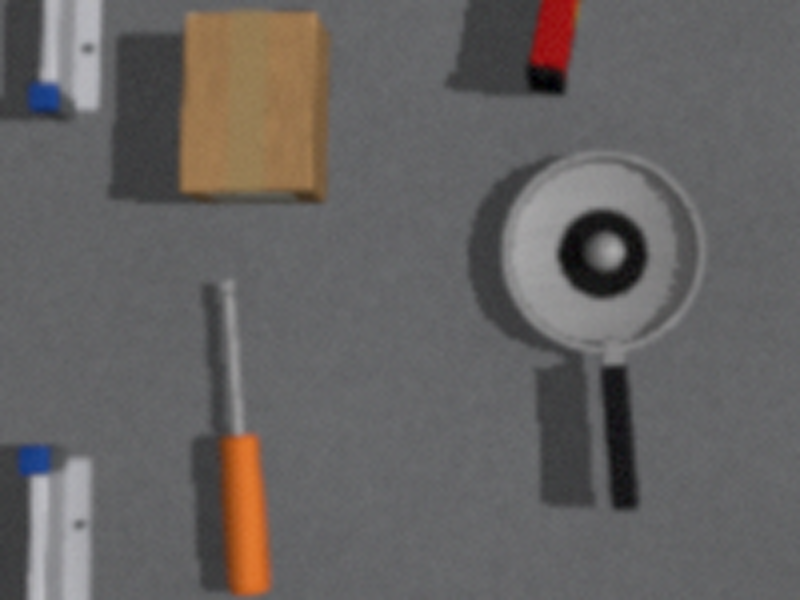

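View pics/side0c.png

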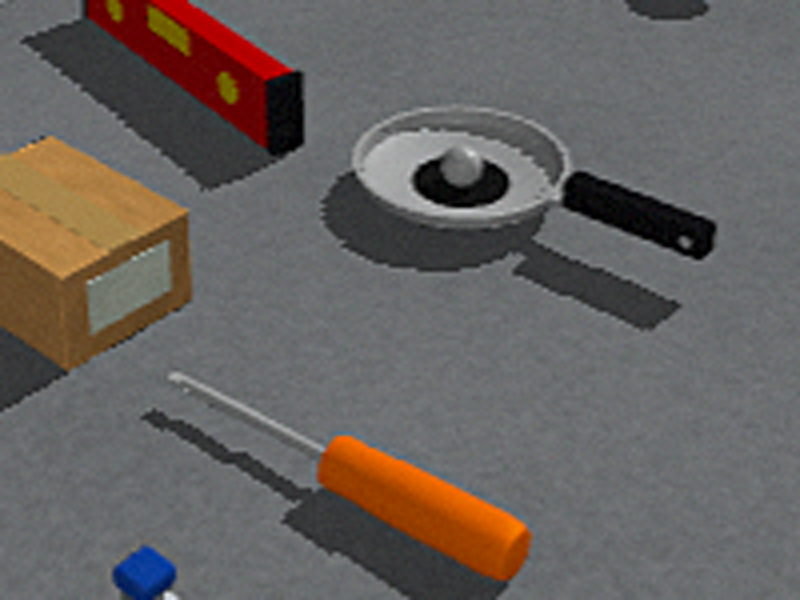

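```bash
cat >> h.py <<'E'
def tool():
    s=telemetry.get_state(); M=R.from_rotvec(s['tool_rot']).as_matrix(); return s,np.array(s['position']),M
def plan(p1,yawz):
    """units to TCP target p1, and twist (5deg) so tool z points along yaw yawz (or opp.)"""
    s,p,M=tool(); u=M.T@(np.array(p1)-p)/0.04
    z=M[:,2]; cur=np.arctan2(z[1],z[0]); dy=(yawz-cur+np.pi/2)%np.pi-np.pi/2
    print('pos',p.round(4),'shift units xyz',u.round(3),'twist', (np.rad2deg(-dy)/5).round(3),'or other half turn; zyaw',np.rad2deg(cur).round(2))
E
python3 - <<'E'
from h import *
s,p,M=tool(); print(M.round(4))
d=load('pics/top0.npz')
for u,v,z in [(333,251.5,.039),(336.5,287,.039),(331.0,222.8,.022)]: print(atz(d,u,v,z))
# rim ellipse fit
im=d['pixels'].astype(int)
m=((d['z_map']>0)).astype(np.uint8)
# white rim+bowl points via depth: z>0.018 near bowl
pts=[]
for v in range(185,300):
  for u in range(295,365):
    q=dep(d,u,v)
    pts.append((*q,u,v))
P=np.array(pts)
r=P[(P[:,2]>.017)&(P[:,2]<.03)&(np.hypot(P[:,0]-.54,P[:,1]+.0535)<.075)&(np.hypot(P[:,0]-.54,P[:,1]+.0535)>.045)]
c,rad=cv2.minEnclosingCircle(r[:,:2].astype(np.float32)); print('rim',c,rad,len(r))
h=P[(P[:,2]>.033)&(P[:,0]<.485)]
print('handle',h[:,:3].mean(0),len(h)); vx=cv2.fitLine(h[:,:2].astype(np.float32),2,0,.01,.01).ravel(); print(vx,np.rad2deg(np.arctan2(vx[1],vx[0])),h[:,:2].min(0),h[:,:2].max(0))
plan([.45,.35,.25],np.pi/2)
plan([.451,-.0595,.15],np.deg2rad(94.5))
E
```

```text
[[-3.000e-04 -9.746e-01  2.238e-01]
 [-1.400e-03  2.238e-01  9.746e-01]
 [-1.000e+00 -1.000e-04 -1.400e-03]]
[ 0.47036016 -0.05593199  0.039     ]
[ 0.38756681 -0.06165564  0.039     ]
[ 0.54067354 -0.05347948  0.022     ]
rim (0.5377137660980225, -0.05035296827554703) 0.0655759945511818 344
handle [ 0.42932953 -0.05536823  0.1687685 ] 290
[ 0.9970646   0.07656472  0.4293295  -0.05536823] 4.391133 [ 0.38746337 -0.06797497] [ 0.47165148 -0.03841291]
pos [0.1455 0.6331 0.2217] shift units xyz [-0.699 -9.005 -5.195] twist -2.586 or other half turn; zyaw 77.07
pos [0.1455 0.6331 0.2217] shift units xyz [  1.815 -11.32  -15.164] twist -3.486 or other half turn; zyaw 77.07
```

```bash
python3 -m creep '[{"fingers":1,"x":-0.02,"y":-0.2,"z":-0.1,"twist":0.3},{"fingers":1,"x":-0.05,"y":-0.5,"z":-0.3,"twist":0.7},{"fingers":1,"x":-0.1,"y":-1,"z":-0.6,"twist":1.5},{"fingers":1,"x":-0.15,"y":-1.6,"z":-0.9,"twist":2.4},{"fingers":1,"x":-0.2,"y":-2.2,"z":-1.3,"twist":3.4},{"fingers":1,"x":-0.25,"y":-2.8,"z":-1.6,"twist":4.4},{"fingers":1,"x":-0.3,"y":-3.5,"z":-2,"twist":5.4},{"fingers":1,"x":-0.35,"y":-4.1,"z":-2.4,"twist":6.4},{"fingers":1,"x":-0.4,"y":-4.8,"z":-2.7,"twist":7.4},{"fingers":1,"x":-0.45,"y":-5.4,"z":-3.1,"twist":8.4},{"fingers":1,"x":-0.5,"y":-6.1,"z":-3.5,"twist":9.4},{"fingers":1,"x":-0.55,"y":-6.7,"z":-3.9,"twist":10.4},{"fingers":1,"x":-0.6,"y":-7.3,"z":-4.2,"twist":11.4},{"fingers":1,"x":-0.6,"y":-7.9,"z":-4.5,"twist":12.3},{"fingers":1,"x":-0.65,"y":-8.4,"z":-4.8,"twist":13},{"fingers":1,"x":-0.7,"y":-8.8,"z":-5.1,"twist":13.6},{"fingers":1,"x":-0.7,"y":-9,"z":-5.2,"twist":14},{"fingers":1,"x":-0.7,"y":-9,"z":-5.2,"twist":14}]' 60
python3 - <<'E'
from h import *
s,p,M=tool(); print(p,M.round(4),s['joint_positions'].round(2))
plan([.451,-.0573,.13],np.deg2rad(94))
E
```

```text
time: 1.65
position: [0.4519, 0.3477, 0.2509]
tool_rot: [-0.092, 1.568, 0.092]
ft_force: [0.8, 0.0, 0.0]
grip_width: 1.002
[0.45188139 0.34771818 0.2509134 ] [[ 9.000e-04 -1.168e-01  9.932e-01]
 [-1.000e-04  9.932e-01  1.168e-01]
 [-1.000e+00 -2.000e-04  9.000e-04]] [-0.97  0.14  0.3   1.62 -0.04  1.39 -0.55]
pos [0.4519 0.3477 0.2509] shift units xyz [  3.024 -10.053  -1.208] twist -17.458 or other half turn; zyaw 6.71
```

```bash
python3 -m creep '[{"fingers":1,"x":0,"y":-0.2,"z":0,"twist":0.3},{"fingers":1,"x":0,"y":-0.5,"z":-0.1,"twist":0.9},{"fingers":1,"x":0.1,"y":-1,"z":-0.1,"twist":1.8},{"fingers":1,"x":0.1,"y":-1.6,"z":-0.2,"twist":2.9},{"fingers":1,"x":0.2,"y":-2.3,"z":-0.3,"twist":4.1},{"fingers":1,"x":0.3,"y":-3,"z":-0.4,"twist":5.4},{"fingers":1,"x":0.5,"y":-3.7,"z":-0.4,"twist":6.7},{"fingers":1,"x":0.7,"y":-4.4,"z":-0.5,"twist":8},{"fingers":1,"x":0.9,"y":-5.1,"z":-0.6,"twist":9.3},{"fingers":1,"x":1.1,"y":-5.8,"z":-0.7,"twist":10.6},{"fingers":1,"x":1.4,"y":-6.5,"z":-0.8,"twist":11.9},{"fingers":1,"x":1.7,"y":-7.2,"z":-0.9,"twist":13.2},{"fingers":1,"x":2,"y":-7.9,"z":-0.95,"twist":14.5},{"fingers":1,"x":2.3,"y":-8.5,"z":-1,"twist":15.6},{"fingers":1,"x":2.5,"y":-9.1,"z":-1.1,"twist":16.7},{"fingers":1,"x":2.7,"y":-9.5,"z":-1.15,"twist":17.5},{"fingers":1,"x":2.9,"y":-9.8,"z":-1.2,"twist":18.1},{"fingers":1,"x":3,"y":-10,"z":-1.2,"twist":18.5},{"fingers":1,"x":3,"y":-10.05,"z":-1.2,"twist":18.5},{"fingers":1,"x":3,"y":-10.05,"z":-1.2,"twist":18.5}]'
python3 - <<'E'
from h import *
s,p,M=tool(); print(p,M.round(4),s['joint_positions'].round(2))
plan([.451,-.0573,.011],np.deg2rad(94))
for n in ['wrist','top']: snap(n,f'pics/{n}1.png')
E
```

```text
time: 3.32
position: [0.4518, -0.054, 0.1306]
tool_rot: [1.149, 1.247, -1.149]
ft_force: [-0.2, 0.9, -0.4]
grip_width: 1.001
[ 0.45180659 -0.05395682  0.13057074] [[-1.000e-04  9.967e-01  8.130e-02]
 [ 2.000e-04  8.130e-02 -9.967e-01]
 [-1.000e+00 -1.000e-04 -3.000e-04]] [-0.6  -0.05  0.65  2.05  0.04  1.13 -1.46]
pos [ 0.4518 -0.054   0.1306] shift units xyz [ 2.989 -0.027  0.082] twist 0.132 or other half turn; zyaw -85.34
```

View pics/wrist1.png

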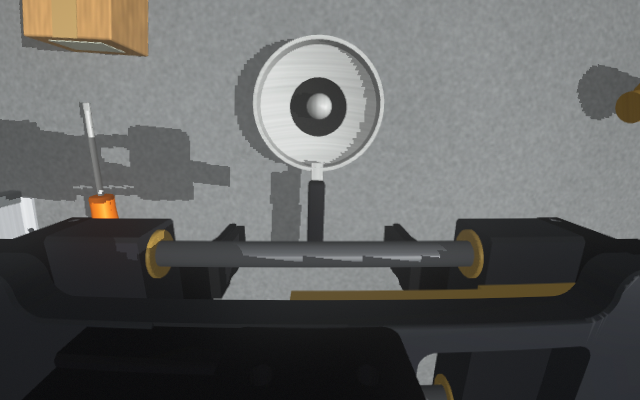

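View pics/top1.png

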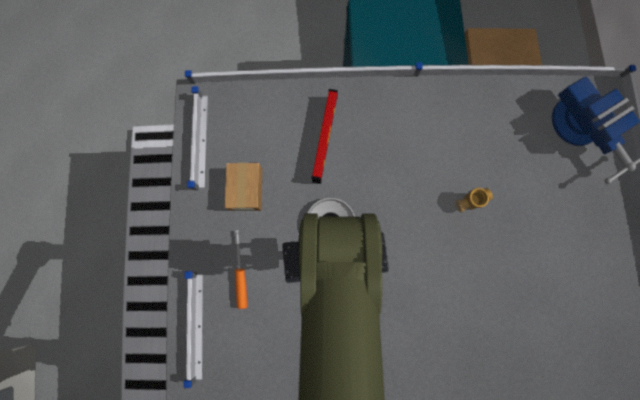

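Run:
```python
from h import *
d=load('pics/wrist1.npz')
im=cv2.imread('pics/wrist1.png')
cv2.imwrite('pics/w1c.png',cv2.resize(im[25:245,240:400],None,fx=2.7,fy=2.7,interpolation=cv2.INTER_CUBIC))
g=d['pixels'].astype(int).sum(2)
for v in (185,195,205,215,225,235):
    r=np.where(g[v,300:335]<150)[0]+300; c=(r.min()+r.max())/2; print(v,r.min(),r.max(),atz(d,c,v,.039).round(4))
print(atz(d,318.5,102,.022))
```

```text
Traceback (most recent call last):
ValueError: zero-size array to reduction operation minimum which has no identity
```

View pics/w1c.png

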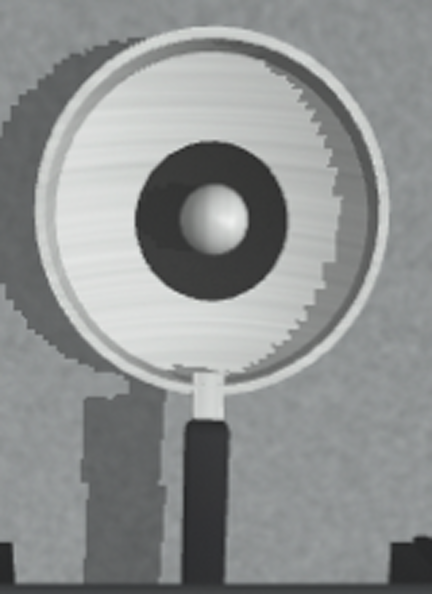

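Run:
```python
from h import *
d=load('pics/wrist1.npz')
a=atz(d,316.5,182.4,.039);b=atz(d,315.4,239.8,.039);c=atz(d,318.5,102.8,.022)
print(a,b,c,np.rad2deg(np.arctan2(*(a-b)[[1,0]])),np.rad2deg(np.arctan2(*(c-b)[[1,0]])))
plan([.451,-.0573,.011],np.deg2rad(94))
```

```text
[ 0.47200045 -0.05541203  0.039     ] [ 0.41483484 -0.05907482  0.039     ] [ 0.54463098 -0.0514132   0.022     ] 3.6661219042790623 3.378142095646969
pos [ 0.4522 -0.0533  0.1309] shift units xyz [ 2.999 -0.039  0.097] twist 0.144 or other half turn; zyaw -85.28
```

```bash
python3 -m creep '[{"fingers":1,"x":0.1,"y":0,"z":0.05,"twist":0.1},{"fingers":1,"x":0.3,"y":0,"z":0.09,"twist":0.2},{"fingers":1,"x":0.6,"y":0,"z":0.09,"twist":0.2},{"fingers":1,"x":0.95,"y":0,"z":0.09,"twist":0.2},{"fingers":1,"x":1.3,"y":0,"z":0.09,"twist":0.2},{"fingers":1,"x":1.65,"y":0,"z":0.09,"twist":0.2},{"fingers":1,"x":2,"y":0,"z":0.09,"twist":0.2},{"fingers":1,"x":2.3,"y":0,"z":0.09,"twist":0.2},{"fingers":1,"x":2.55,"y":0,"z":0.09,"twist":0.2},{"fingers":1,"x":2.75,"y":0,"z":0.09,"twist":0.2},{"fingers":1,"x":2.9,"y":0,"z":0.09,"twist":0.2},{"fingers":1,"x":2.98,"y":0,"z":0.09,"twist":0.2},{"fingers":1,"x":2.98,"y":0,"z":0.09,"twist":0.2}]'
python3 - <<'E'
from h import *
snap('wrist','pics/w2.png')
plan([.451,-.0567,.011],np.deg2rad(93.7))
E
```

```text
time: 4.5
position: [0.4516, -0.0583, 0.0108]
tool_rot: [1.163, 1.238, -1.164]
ft_force: [-0.4, 0.5, 0.6]
grip_width: 1.004
pos [ 0.452  -0.0583  0.0113] shift units xyz [ 0.008 -0.023 -0.041] twist -0.028 or other half turn; zyaw -86.44
```

View pics/w2.png

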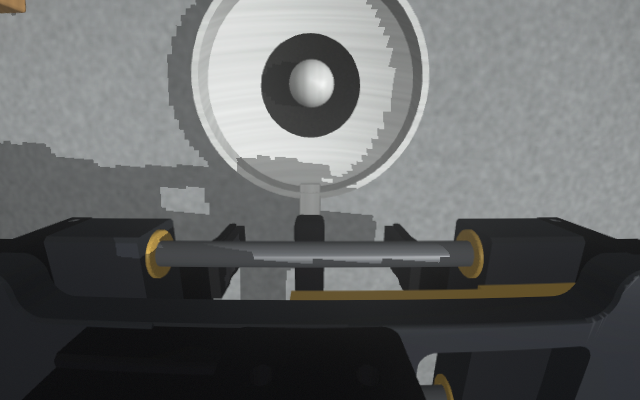

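```bash
python3 -m creep '[{"fingers":0.9,"x":0,"y":0,"z":-0.03,"twist":0},{"fingers":0.7,"x":0,"y":0,"z":-0.045,"twist":0},{"fingers":0.5,"x":0,"y":0,"z":-0.045,"twist":0},{"fingers":0.35,"x":0,"y":0,"z":-0.045,"twist":0},{"fingers":0.28,"x":0,"y":0,"z":-0.045,"twist":0},{"fingers":0.26,"x":0,"y":0,"z":-0.045,"twist":0},{"fingers":0.26,"x":0,"y":0,"z":-0.045,"twist":0}]' 60
python3 - <<'E'
from h import *
d=snap('wrist','pics/w3.png');snap('side','pics/s3.png')
E
```

```text
time: 5.13
position: [0.4519, -0.0564, 0.0114]
tool_rot: [1.163, 1.238, -1.163]
ft_force: [0.3, 0.2, 1.2]
grip_width: 0.552
```

View pics/w3.png

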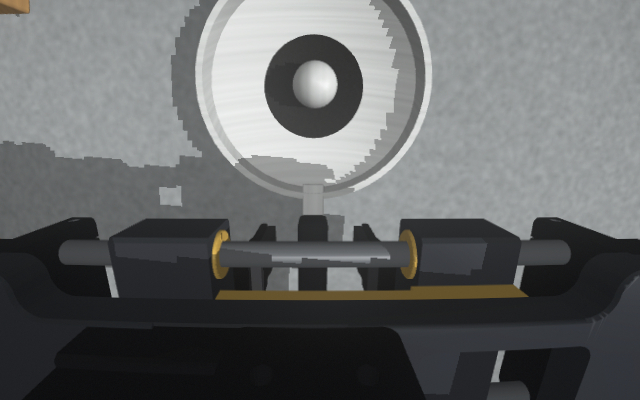

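View pics/s3.png

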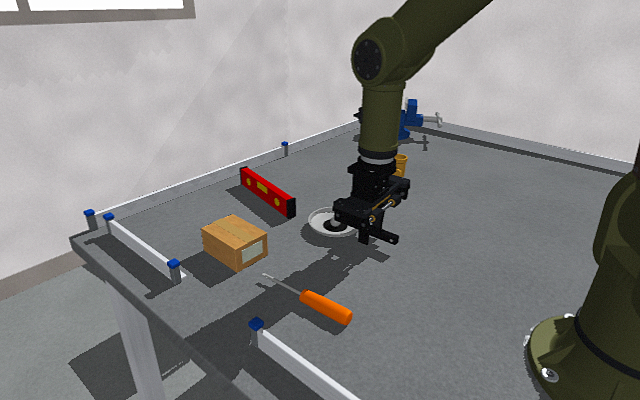

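```bash
python3 -m creep '[{"fingers":0.26,"x":0,"y":0,"z":0,"twist":0},{"fingers":0.26,"x":0,"y":0,"z":0,"twist":0},{"fingers":0.26,"x":0,"y":0,"z":0,"twist":0},{"fingers":0.26,"x":0,"y":0,"z":0,"twist":0},{"fingers":0.26,"x":0,"y":0,"z":0,"twist":0},{"fingers":0.25,"x":0,"y":0,"z":0,"twist":0},{"fingers":0.23,"x":0,"y":0,"z":0,"twist":0},{"fingers":0.21,"x":0,"y":0,"z":0,"twist":0},{"fingers":0.19,"x":0,"y":0,"z":0,"twist":0},{"fingers":0.17,"x":0,"y":0,"z":0,"twist":0},{"fingers":0.15,"x":0,"y":0,"z":0,"twist":0},{"fingers":0.1,"x":0,"y":0,"z":0,"twist":0},{"fingers":0,"x":0,"y":0,"z":0,"twist":0},{"fingers":0,"x":0,"y":0,"z":0,"twist":0}]' 10
python3 -m creep '[{"fingers":0,"x":0,"y":0,"z":0,"twist":0},{"fingers":0,"x":0,"y":0,"z":0,"twist":0},{"fingers":0,"x":0,"y":0,"z":0,"twist":0},{"fingers":0,"x":0,"y":0,"z":0,"twist":0},{"fingers":0,"x":0,"y":0,"z":0,"twist":0},{"fingers":0,"x":0,"y":0,"z":0,"twist":0}]' 60
python3 - <<'E'
from h import *
d=snap('wrist','pics/w4.png')
s,p,M=tool();print(p,M.round(4),s['grip_width'])
E
```

```text
time: 6.4
position: [0.4518, -0.0563, 0.0113]
tool_rot: [1.163, 1.238, -1.163]
ft_force: [-0.9, 1.1, -0.3]
grip_width: 0.184
time: 6.9
position: [0.4518, -0.0563, 0.0113]
tool_rot: [1.163, 1.238, -1.163]
ft_force: [0.4, 1.0, 0.2]
grip_width: 0.176
[ 0.45177462 -0.05634042  0.01134138] [[-1.000e-04  9.981e-01  6.220e-02]
 [ 2.000e-04  6.220e-02 -9.981e-01]
 [-1.000e+00 -1.000e-04 -2.000e-04]] 0.17687606836406985
```

View pics/w4.png

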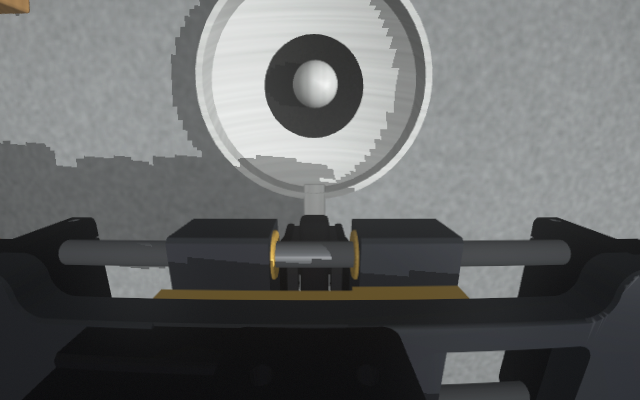

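```bash
python3 -m creep '[{"fingers":0,"x":-0.01,"y":0,"z":0,"twist":0},{"fingers":0,"x":-0.03,"y":0,"z":0,"twist":0},{"fingers":0,"x":-0.05,"y":0,"z":0,"twist":0},{"fingers":0,"x":-0.08,"y":0,"z":0,"twist":0},{"fingers":0,"x":-0.12,"y":0,"z":0,"twist":0},{"fingers":0,"x":-0.16,"y":0,"z":0,"twist":0},{"fingers":0,"x":-0.2,"y":0,"z":0,"twist":0},{"fingers":0,"x":-0.24,"y":0,"z":0,"twist":0},{"fingers":0,"x":-0.28,"y":0,"z":0,"twist":0},{"fingers":0,"x":-0.31,"y":0,"z":0,"twist":0},{"fingers":0,"x":-0.33,"y":0,"z":0,"twist":0},{"fingers":0,"x":-0.34,"y":0,"z":0,"twist":0}]'
python3 - <<'E'
from h import *
for n in ['wrist','side']: snap(n,f'pics/{n}5.png')
s,p,M=tool();print(p,M.round(4),s['grip_width'],s['torque'])
d=load('pics/wrist5.npz')
im=cv2.imread('pics/wrist5.png');a=cv2.resize(im[0:210,180:450],None,fx=2,fy=2)
im=cv2.imread('pics/w4.png');b=cv2.resize(im[0:210,180:450],None,fx=1,fy=1)
cv2.imwrite('pics/w5c.png',a)
im=cv2.imread('pics/side5.png');cv2.imwrite('pics/s5c.png',cv2.resize(im[160:280,270:430],None,fx=4,fy=4,interpolation=cv2.INTER_CUBIC))
E
```

```text
time: 7.95
position: [0.4519, -0.0564, 0.0251]
tool_rot: [1.163, 1.238, -1.163]
ft_force: [1.0, -0.2, -3.0]
grip_width: 0.178
[ 0.45187873 -0.05642976  0.02502713] [[ 2.000e-04  9.981e-01  6.210e-02]
 [ 1.000e-04  6.210e-02 -9.981e-01]
 [-1.000e+00  2.000e-04 -1.000e-04]] 0.1788218132115511 [-0.0996613   0.32081726  0.0227504 ]
```

View pics/w5c.png

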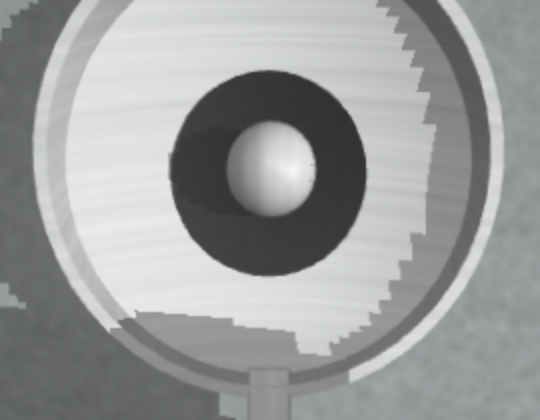

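View pics/s5c.png

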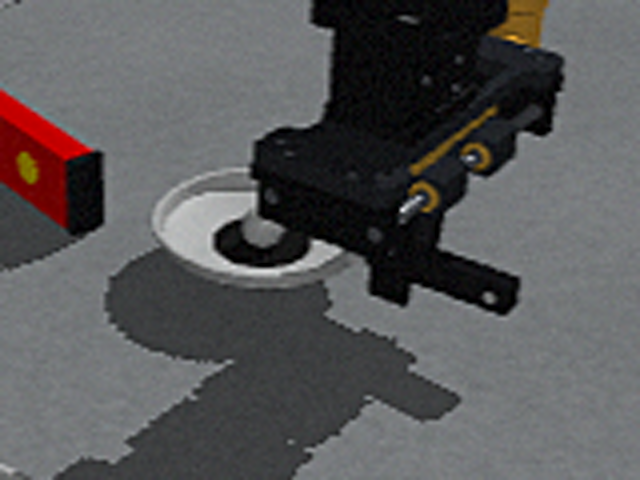

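```bash
python3 -m creep '[{"fingers":0,"x":-0.02,"y":0,"z":0,"twist":0},{"fingers":0,"x":-0.06,"y":0,"z":0,"twist":0},{"fingers":0,"x":-0.13,"y":0,"z":0,"twist":0},{"fingers":0,"x":-0.23,"y":0,"z":0,"twist":0},{"fingers":0,"x":-0.36,"y":0,"z":0,"twist":0},{"fingers":0,"x":-0.51,"y":0,"z":0,"twist":0},{"fingers":0,"x":-0.68,"y":0,"z":0,"twist":0},{"fingers":0,"x":-0.87,"y":0,"z":0,"twist":0},{"fingers":0,"x":-1.07,"y":0,"z":0,"twist":0},{"fingers":0,"x":-1.27,"y":0,"z":0,"twist":0},{"fingers":0,"x":-1.47,"y":0,"z":0,"twist":0},{"fingers":0,"x":-1.67,"y":0,"z":0,"twist":0},{"fingers":0,"x":-1.86,"y":0,"z":0,"twist":0},{"fingers":0,"x":-2.04,"y":0,"z":0,"twist":0},{"fingers":0,"x":-2.2,"y":0,"z":0,"twist":0},{"fingers":0,"x":-2.34,"y":0,"z":0,"twist":0},{"fingers":0,"x":-2.45,"y":0,"z":0,"twist":0},{"fingers":0,"x":-2.53,"y":0,"z":0,"twist":0},{"fingers":0,"x":-2.58,"y":0,"z":0,"twist":0},{"fingers":0,"x":-2.6,"y":0,"z":0,"twist":0}]'
cat > table.py <<'E'
from h import *
import sys
# nominal path: N rows, 20 per call. Lengths m, yaw rad.
N=80
p0=np.array([.4519,-.0564]); th0=np.deg2rad(3.56); L=.0905
b0=p0+L*np.array([np.cos(th0),np.sin(th0)]); b1=np.array([.532,.390]); th1=np.pi/2
t=np.arange(N+1)/N; s=10*t**3-15*t**4+6*t**5
b=b0+s[:,None]*(b1-b0); th=th0+s*(th1-th0)
p=b-L*np.c_[np.cos(th),np.sin(th)]
print('bowl0',b0,'TCP end',p[-1])
for c in range(4):
    i=c*20; ti=th[i]
    ey=np.array([np.cos(ti),np.sin(ti)]); ez=np.array([np.sin(ti),-np.cos(ti)])
    print('call',c)
    for j in range(i+1,i+21):
        d=(p[j]-p[i])/.04
        print(round(float(d@ey),2),round(float(d@ez),2),round(float(-np.rad2deg(th[j]-ti)/5),2))
E
python3 - <<'E'
from h import *
snap('wrist','pics/w6.png'); s,p,M=tool();print(p,M.round(4),s['joint_positions'].round(2))
E
python3 table.py
```

```text
time: 9.72
position: [0.4519, -0.0564, 0.1292]
tool_rot: [1.163, 1.238, -1.163]
ft_force: [0.2, -0.2, -3.1]
grip_width: 0.174
[ 0.45183142 -0.05642304  0.12905755] [[ 0.000e+00  9.981e-01  6.220e-02]
 [ 1.000e-04  6.220e-02 -9.981e-01]
 [-1.000e+00  1.000e-04 -1.000e-04]] [-0.6  -0.05  0.65  2.05  0.04  1.13 -1.47]
bowl0 [ 0.54222536 -0.05078052] TCP end [0.532  0.2995]
call 0
0.0 -0.0 -0.0
0.0 -0.0 -0.0
0.0 -0.0 -0.01
0.0 -0.01 -0.02
0.0 -0.02 -0.04
0.0 -0.03 -0.06
0.0 -0.04 -0.1
0.0 -0.07 -0.15
0.01 -0.09 -0.21
0.01 -0.12 -0.28
0.01 -0.16 -0.36
0.01 -0.2 -0.46
0.02 -0.25 -0.57
0.02 -0.31 -0.7
0.03 -0.37 -0.84
0.03 -0.44 -1.0
0.04 -0.52 -1.18
0.05 -0.6 -1.36
0.06 -0.69 -1.57
0.07 -0.79 -1.79
call 1
0.03 -0.1 -0.24
0.06 -0.21 -0.49
0.1 -0.32 -0.75
0.14 -0.44 -1.03
0.18 -0.57 -1.32
0.22 -0.7 -1.63
0.27 -0.83 -1.95
0.33 -0.98 -2.28
0.38 -1.12 -2.62
0.44 -1.28 -2.97
0.51 -1.43 -3.33
0.57 -1.6 -3.7
0.65 -1.76 -4.08
0.72 -1.93 -4.46
0.8 -2.1 -4.85
0.88 -2.28 -5.24
0.97 -2.46 -5.64
1.05 -2.64 -6.05
1.15 -2.83 -6.45
1.24 -3.01 -6.85
call 2
0.19 -0.1 -0.41
0.37 -0.2 -0.81
0.56 -0.3 -1.21
0.75 -0.4 -1.61
0.95 -0.5 -2.0
1.14 -0.6 -2.39
1.33 -0.7 -2.78
1.52 -0.8 -3.16
1.71 -0.89 -3.53
1.89 -0.99 -3.89
2.08 -1.08 -4.24
2.26 -1.17 -4.58
2.43 -1.26 -4.91
2.61 -1.34 -5.23
2.77 -1.42 -5.53
2.93 -1.5 -5.82
3.09 -1.58 -6.1
3.23 -1.65 -6.37
3.37 -1.73 -6.62
3.51 -1.79 -6.85
call 3
0.14 0.02 -0.22
0.27 0.04 -0.43
0.39 0.05 -0.61
0.5 0.07 -0.79
0.6 0.08 -0.95
0.69 0.09 -1.09
0.78 0.1 -1.22
0.85 0.11 -1.33
0.91 0.12 -1.43
0.97 0.13 -1.51
1.01 0.13 -1.58
1.05 0.14 -1.64
1.08 0.14 -1.69
1.11 0.14 -1.72
1.13 0.15 -1.75
1.14 0.15 -1.77
1.14 0.15 -1.78
1.15 0.15 -1.79
1.15 0.15 -1.79
1.15 0.15 -1.79
```

View pics/w6.png

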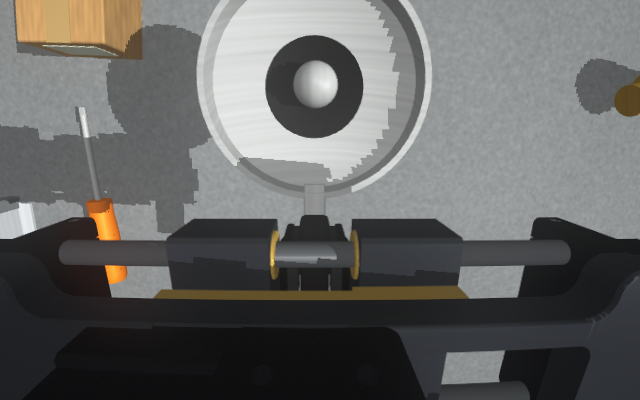

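```bash
python3 -m creep '[{"fingers":0,"x":0,"y":0,"z":0,"twist":-0.01},{"fingers":0,"x":0,"y":0,"z":-0.01,"twist":-0.02},{"fingers":0,"x":0,"y":0,"z":-0.02,"twist":-0.04},{"fingers":0,"x":0,"y":0,"z":-0.03,"twist":-0.06},{"fingers":0,"x":0,"y":0,"z":-0.04,"twist":-0.1},{"fingers":0,"x":0,"y":0,"z":-0.07,"twist":-0.15},{"fingers":0,"x":0,"y":0.01,"z":-0.09,"twist":-0.21},{"fingers":0,"x":0,"y":0.01,"z":-0.12,"twist":-0.28},{"fingers":0,"x":0,"y":0.01,"z":-0.16,"twist":-0.36},{"fingers":0,"x":0,"y":0.01,"z":-0.2,"twist":-0.46},{"fingers":0,"x":0,"y":0.02,"z":-0.25,"twist":-0.57},{"fingers":0,"x":0,"y":0.02,"z":-0.31,"twist":-0.7},{"fingers":0,"x":0,"y":0.03,"z":-0.37,"twist":-0.84},{"fingers":0,"x":0,"y":0.03,"z":-0.44,"twist":-1},{"fingers":0,"x":0,"y":0.04,"z":-0.52,"twist":-1.18},{"fingers":0,"x":0,"y":0.05,"z":-0.6,"twist":-1.36},{"fingers":0,"x":0,"y":0.06,"z":-0.69,"twist":-1.57},{"fingers":0,"x":0,"y":0.07,"z":-0.79,"twist":-1.79}]'
python3 -m creep '[{"fingers":0,"x":0,"y":0.03,"z":-0.1,"twist":-0.24},{"fingers":0,"x":0,"y":0.06,"z":-0.21,"twist":-0.49},{"fingers":0,"x":0,"y":0.1,"z":-0.32,"twist":-0.75},{"fingers":0,"x":0,"y":0.14,"z":-0.44,"twist":-1.03},{"fingers":0,"x":0,"y":0.18,"z":-0.57,"twist":-1.32},{"fingers":0,"x":0,"y":0.22,"z":-0.7,"twist":-1.63},{"fingers":0,"x":0,"y":0.27,"z":-0.83,"twist":-1.95},{"fingers":0,"x":0,"y":0.33,"z":-0.98,"twist":-2.28},{"fingers":0,"x":0,"y":0.38,"z":-1.12,"twist":-2.62},{"fingers":0,"x":0,"y":0.44,"z":-1.28,"twist":-2.97},{"fingers":0,"x":0,"y":0.51,"z":-1.43,"twist":-3.33},{"fingers":0,"x":0,"y":0.57,"z":-1.6,"twist":-3.7},{"fingers":0,"x":0,"y":0.65,"z":-1.76,"twist":-4.08},{"fingers":0,"x":0,"y":0.72,"z":-1.93,"twist":-4.46},{"fingers":0,"x":0,"y":0.8,"z":-2.1,"twist":-4.85},{"fingers":0,"x":0,"y":0.88,"z":-2.28,"twist":-5.24},{"fingers":0,"x":0,"y":0.97,"z":-2.46,"twist":-5.64},{"fingers":0,"x":0,"y":1.05,"z":-2.64,"twist":-6.05},{"fingers":0,"x":0,"y":1.15,"z":-2.83,"twist":-6.45},{"fingers":0,"x":0,"y":1.24,"z":-3.01,"twist":-6.85}]'
```

```text
time: 11.27
position: [0.4527, -0.0244, 0.129]
tool_rot: [1.045, 1.305, -1.045]
ft_force: [-0.1, 0.4, -3.1]
grip_width: 0.179
time: 12.93
position: [0.4753, 0.1045, 0.129]
tool_rot: [0.587, 1.49, -0.587]
ft_force: [0.0, -0.4, -3.1]
grip_width: 0.177
```

```bash
python3 -m creep '[{"fingers":0,"x":0,"y":0.19,"z":-0.1,"twist":-0.41},{"fingers":0,"x":0,"y":0.37,"z":-0.2,"twist":-0.81},{"fingers":0,"x":0,"y":0.56,"z":-0.3,"twist":-1.21},{"fingers":0,"x":0,"y":0.75,"z":-0.4,"twist":-1.61},{"fingers":0,"x":0,"y":0.95,"z":-0.5,"twist":-2},{"fingers":0,"x":0,"y":1.14,"z":-0.6,"twist":-2.39},{"fingers":0,"x":0,"y":1.33,"z":-0.7,"twist":-2.78},{"fingers":0,"x":0,"y":1.52,"z":-0.8,"twist":-3.16},{"fingers":0,"x":0,"y":1.71,"z":-0.89,"twist":-3.53},{"fingers":0,"x":0,"y":1.89,"z":-0.99,"twist":-3.89},{"fingers":0,"x":0,"y":2.08,"z":-1.08,"twist":-4.24},{"fingers":0,"x":0,"y":2.26,"z":-1.17,"twist":-4.58},{"fingers":0,"x":0,"y":2.43,"z":-1.26,"twist":-4.91},{"fingers":0,"x":0,"y":2.61,"z":-1.34,"twist":-5.23},{"fingers":0,"x":0,"y":2.77,"z":-1.42,"twist":-5.53},{"fingers":0,"x":0,"y":2.93,"z":-1.5,"twist":-5.82},{"fingers":0,"x":0,"y":3.09,"z":-1.58,"twist":-6.1},{"fingers":0,"x":0,"y":3.23,"z":-1.65,"twist":-6.37},{"fingers":0,"x":0,"y":3.37,"z":-1.73,"twist":-6.62},{"fingers":0,"x":0,"y":3.51,"z":-1.79,"twist":-6.85}]'
python3 -m creep '[{"fingers":0,"x":0,"y":0.14,"z":0.02,"twist":-0.22},{"fingers":0,"x":0,"y":0.27,"z":0.04,"twist":-0.43},{"fingers":0,"x":0,"y":0.39,"z":0.05,"twist":-0.61},{"fingers":0,"x":0,"y":0.5,"z":0.07,"twist":-0.79},{"fingers":0,"x":0,"y":0.6,"z":0.08,"twist":-0.95},{"fingers":0,"x":0,"y":0.69,"z":0.09,"twist":-1.09},{"fingers":0,"x":0,"y":0.78,"z":0.1,"twist":-1.22},{"fingers":0,"x":0,"y":0.85,"z":0.11,"twist":-1.33},{"fingers":0,"x":0,"y":0.91,"z":0.12,"twist":-1.43},{"fingers":0,"x":0,"y":0.97,"z":0.13,"twist":-1.51},{"fingers":0,"x":0,"y":1.01,"z":0.13,"twist":-1.58},{"fingers":0,"x":0,"y":1.05,"z":0.14,"twist":-1.64},{"fingers":0,"x":0,"y":1.08,"z":0.14,"twist":-1.69},{"fingers":0,"x":0,"y":1.11,"z":0.14,"twist":-1.72},{"fingers":0,"x":0,"y":1.13,"z":0.15,"twist":-1.75},{"fingers":0,"x":0,"y":1.14,"z":0.15,"twist":-1.77},{"fingers":0,"x":0,"y":1.15,"z":0.15,"twist":-1.78},{"fingers":0,"x":0,"y":1.15,"z":0.15,"twist":-1.79},{"fingers":0,"x":0,"y":1.15,"z":0.15,"twist":-1.79}]'
python3 - <<'E'
from h import *
for n in ['wrist','side','top']: snap(n,f'pics/{n}7.png')
s,p,M=tool();print(p,M.round(4),s['joint_positions'].round(2))
E
```

```text
time: 14.6
position: [0.5191, 0.2556, 0.1289]
tool_rot: [0.121, 1.567, -0.121]
ft_force: [0.1, 0.4, -2.9]
grip_width: 0.177
time: 16.18
position: [0.5321, 0.2993, 0.129]
tool_rot: [0.001, 1.571, -0.0]
ft_force: [-0.2, -0.0, -2.0]
grip_width: 0.176
[0.53212445 0.29931981 0.1289915 ] [[ 1.e-04  7.e-04  1.e+00]
 [ 0.e+00  1.e+00 -7.e-04]
 [-1.e+00  0.e+00  1.e-04]] [-0.84  0.31  0.34  1.68 -0.11  1.17 -0.47]
```

View pics/wrist7.png

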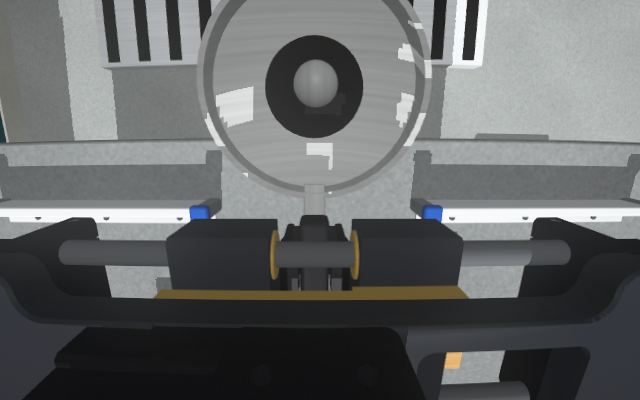

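View pics/side7.png

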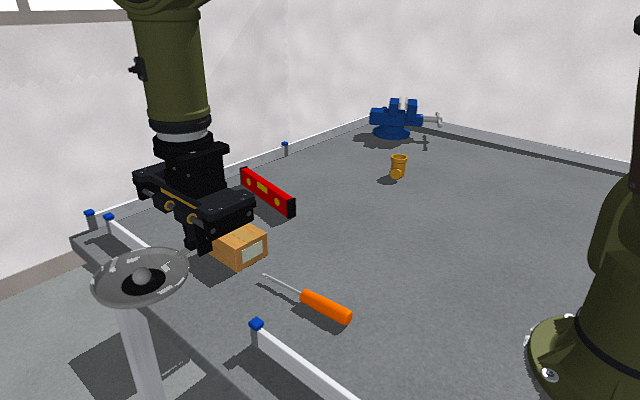

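View pics/top7.png

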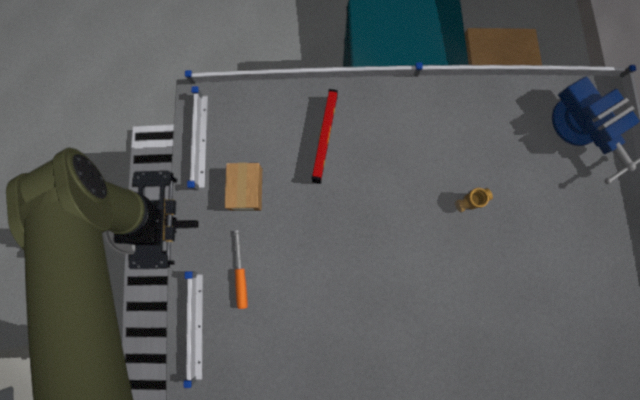

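```bash
python3 -m creep '[{"fingers":0,"x":0,"y":0,"z":0,"twist":0},{"fingers":0,"x":0,"y":0,"z":0,"twist":0},{"fingers":0,"x":0,"y":0,"z":0,"twist":0},{"fingers":0,"x":0,"y":0,"z":0,"twist":0},{"fingers":0,"x":0,"y":0,"z":0,"twist":0},{"fingers":0,"x":0,"y":0,"z":0,"twist":0},{"fingers":0,"x":0,"y":0,"z":0,"twist":0},{"fingers":0,"x":0,"y":0,"z":0,"twist":0},{"fingers":0,"x":0,"y":0,"z":0,"twist":0}]'
python3 - <<'E'
from h import *
w=snap('wrist','pics/w8.png');s=snap('side','pics/s8.png')
print('posts wrist',atz(w,200,212,.047),atz(w,432.5,212,.047))
print('rim wrist L/R/back z.14',atz(w,196,78,.14),atz(w,433,78,.14),atz(w,314,196,.14))
for u,v in [(92,283),(189,262),(140,277),(165,250),(118,303)]:
    print('side rim',atz(s,u,v,.140).round(3),dep(s,u,v).round(3))
z=s['pixels'];cv2.imwrite('pics/s8c.png',cv2.resize(cv2.cvtColor(z,cv2.COLOR_RGB2BGR)[230:320,75:205],None,fx=6,fy=6,interpolation=cv2.INTER_CUBIC))
cv2.imwrite('pics/w8c.png',cv2.resize(cv2.cvtColor(w['pixels'],cv2.COLOR_RGB2BGR)[0:230,180:450],None,fx=2.5,fy=2.5,interpolation=cv2.INTER_CUBIC))
E
```

```text
time: 17.08
position: [0.5321, 0.2994, 0.129]
tool_rot: [0.001, 1.571, -0.0]
ft_force: [-0.8, 0.3, -1.8]
grip_width: 0.173
posts wrist [0.42554444 0.29279098 0.047     ] [0.64230709 0.29250325 0.047     ]
rim wrist L/R/back z.14 [0.47042904 0.39213303 0.14      ] [0.59388226 0.39201729 0.14      ] [0.53179914 0.32900258 0.14      ]
side rim [0.557 0.443 0.14 ] [0.56  0.442 0.138]
side rim [0.503 0.336 0.14 ] [0.678 0.242 0.   ]
side rim [0.523 0.397 0.14 ] [0.524 0.396 0.139]
side rim [0.554 0.343 0.14 ] [0.558 0.341 0.137]
side rim [0.496 0.439 0.14 ] [0.499 0.438 0.138]
```

View pics/s8c.png

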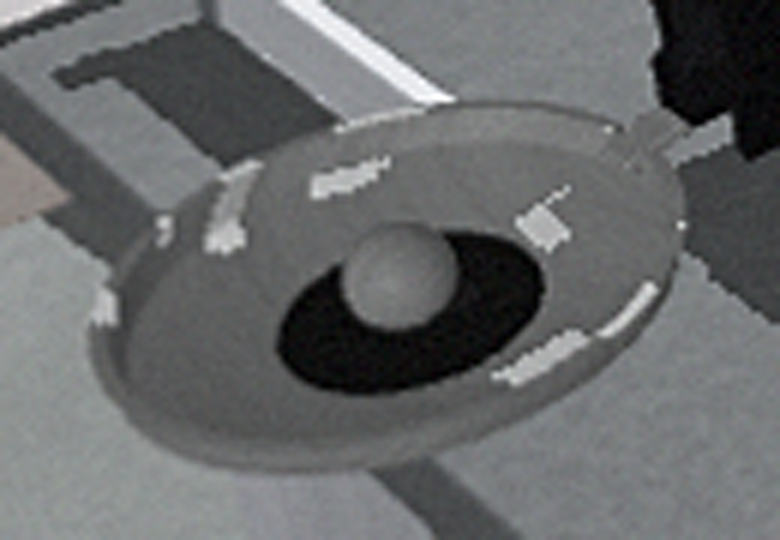

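View pics/w8c.png

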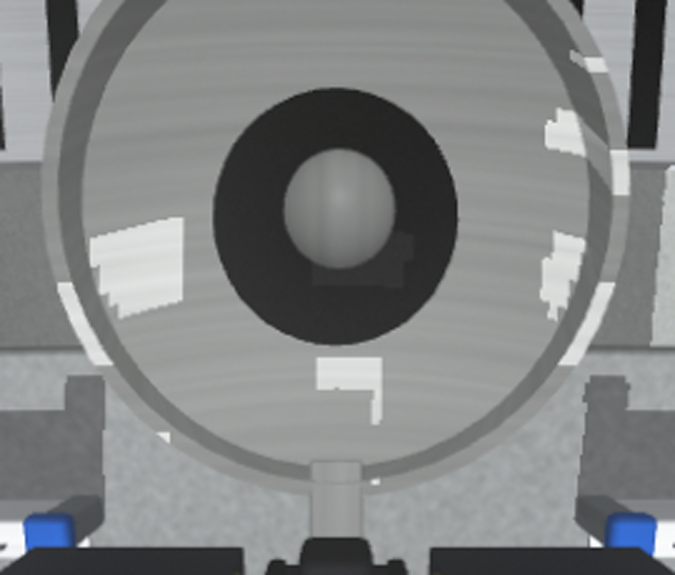

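```bash
python3 -c "
from bench import workorder
print(workorder.close_job())"
```

```text
the job is handed in; nothing more can be done
None
```

The dish is lifted, swung out through the gap and still held over the end of the bench, and I handed the job in at about 17 s. No verdict is reported back.

- **Grip and carry:** I gripped the handle at 60 N and lifted 118 mm. I then turned the dish about 86° while moving the bowl in one smooth sweep.
- **Bowl position:** The bowl centre is at about (0.532, 0.391), and the bowl floor is about 12 cm above the bench. The gap's middle is at x ≈ 0.532–0.534, depending on the camera. The bowl's back edge is at y ≈ 0.329, past the rail posts, whose outer edge is at about 0.30.
- **Level and still:** The tool reads vertical to within 0.01°, the side camera's depth puts the rim at an even height, and there is no sag. In two wrist pictures about 1 s apart the ball sat in the centre of the pad, at the same place each time.
- **Ball during the sweep:** I took no pictures between the lift and the end of the sweep. The ball was centred before and after, but I did not watch it on the way.
- **Other things on the bench:** The last top and side pictures show the valve, carton, level and screwdriver where they were.
- **Disagreement:** The top and wrist cameras differed by up to about 7 mm on the position of the rail posts. That is well inside the bowl's clearance from the rail.

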